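Change the snapped-in filter cartridge of a bench fume extractor

TASK

Change the filter cartridge of the small fume extractor: pinch the two spring tabs of the old cartridge together until both have let go, draw it straight up out of its well and stand it upright on the bench clear of the extractor. Then take the fresh cartridge that stands on the bench, set it into the well and press its cover down until it is fully home and both its tabs have clicked out under the rim. Go gently and by feel: do not tug while a tab still holds, do not jam or ram a cartridge into the well, for forced clips crack, and do not knock a cartridge over. Leave the things lying around where they are.

Things in the scene. Friction and masses are not known exactly. Their poses are not given: they have to be found in the camera images.
- extractor: bench fume extractor, grey box 150 x 170 x 96 mm (x, y, z), fixed, louvres on its -x face; origin in the centre of its underside, z up. A well in the middle of its top takes the cartridge with x along the extractor's x (either way round). Below the well's mouth the tabs' hooks (4.5 mm proud) catch under edges at y = +-29.5 mm, 12 mm below the top
- slot (a point): centre of the well's mouth, level with the top of its black bezel, 96 mm above the bench; axes as the extractor's. The mouth is 70 x 67 mm (x, y) at the top and narrows over 6 mm to 62.4 x 59 mm: 1.2 mm of play round the cartridge
- seat (a point): where a latched cartridge's origin lies, in the well 22 mm above the bench; axes as the extractor's. A sprung seal under it pushes up from 5 mm above here (4 N) over here (8 N) to 2 mm below, where the cover meets the bezel (10 N, hard stop), so a cartridge let go before its hooks are caught pops up. Free tabs fold by themselves as the cover is pressed down: 8 to 16 N, falling off at the click
- old: old cartridge, snapped into the extractor at the start: grey plastic, 117 mm high, about 0.17 kg; origin in the centre of its underside, z up. Body 60 x 57 mm (x, y), lowest 6 mm bevelled; pleated paper on both x faces; cover 70 x 60 mm, its top 81 mm high; two upright spring tabs at its +y and -y sides
- fresh: fresh cartridge, the same in every way, standing upright and loose on the bench. Its cover can be pressed in the middle, a flat 36 x 30 mm (x, y) between the tabs, whose inner faces are 50 mm apart there, and 38 mm while they fold
- old_tabs (a point): middle of the gap between the old cartridge's two tabs, 102 mm above its underside: pinch here, along y. The tabs stand free from 81 to 117 mm height, 25 mm wide in x; outer faces 61 mm apart here, 64 mm at the tips; the hooks let go when they are 13 mm closer (more, if the grip is off centre), stops at 40 mm. Pinched with 15 to 25 N it can be carried.
- fresh_tabs (a point): middle of the gap between the fresh cartridge's two tabs, 102 mm above its underside: pinch here, along y. The tabs stand free from 81 to 117 mm height, 25 mm wide in x; outer faces 61 mm apart here, 64 mm at the tips; the hooks let go when they are 13 mm closer (more, if the grip is off centre), stops at 40 mm. Pinched with 15 to 25 N it can be carried.
- old_left (a joint): spring tab at the +y side of the old cartridge: angle in rad about a hinge 10 mm above the underside. 0 = sprung out (caught, when the cartridge is home); its hook, 52 mm above the hinge, lets go of the rim from about 0.07; 0.115 = pinched to its stop. About 5 N at the grip folds it to 0.07, 7 N to the stop; let go, it springs back.
- old_right (a joint): spring tab at the -y side of the old cartridge: angle in rad about a hinge 10 mm above the underside. 0 = sprung out (caught, when the cartridge is home); its hook, 52 mm above the hinge, lets go of the rim from about 0.07; 0.115 = pinched to its stop. About 5 N at the grip folds it to 0.07, 7 N to the stop; let go, it springs back.
- fresh_left (a joint): spring tab at the +y side of the fresh cartridge: angle in rad about a hinge 10 mm above the underside. 0 = sprung out (caught, when the cartridge is home); its hook, 52 mm above the hinge, lets go of the rim from about 0.07; 0.115 = pinched to its stop. About 5 N at the grip folds it to 0.07, 7 N to the stop; let go, it springs back.
- fresh_right (a joint): spring tab at the -y side of the fresh cartridge: angle in rad about a hinge 10 mm above the underside. 0 = sprung out (caught, when the cartridge is home); its hook, 52 mm above the hinge, lets go of the rim from about 0.07; 0.115 = pinched to its stop. About 5 N at the grip folds it to 0.07, 7 N to the stop; let go, it springs back.
- tin: bystander, to be left alone: round grey tin, 58 mm wide, 26 mm high; origin in the centre of its underside
- hot_pen: bystander, to be left alone: black wood-burning pen, 145 mm long, 17 mm thick, lying; origin in the centre of its underside
- dropper: bystander, to be left alone: small bottle with a black cap, 27 mm wide, 68 mm high; origin in the centre of its underside
- tweezers: bystander, to be left alone: steel tweezers, 131 mm long, lying; origin in the centre of its underside
Not all that is in view belongs to the job. What is shaped like the old but yellow is not meant.

How it is judged:
On the way, in this order (a step that is already met when the one before it is completed fails the run):
1. the old cartridge's two tabs are pinched in together (value of joint each of old_left, old_right above 0.04 rad), for 0.1 s.
2. the old cartridge is drawn up out of the well (z of old in the frame of seat above 0.085 m), for 0.1 s.
3. the old cartridge stands upright on the bench, let go, clear of the extractor (height (world z) of old below 0.004 m and angle between old's own z axis and vertical below 0.1 rad and horizontal distance between old and seat above 0.09 m and contact force between old and the fingers below 0.1 N and linear speed of old below 0.02 m/s and contact force between old and extractor below 0.1 N), for 0.2 s.
At the end, for the whole second after the job is handed in: The fresh cartridge sits latched in the well (within 4 mm sideways, at most 2.5 mm high, upright, both tabs out to 0.03 rad or less); the old one stands upright on the bench with its middle 90 mm or more from the well's; both let go and at rest (all of step 3 and horizontal distance between fresh and seat below 0.004 m and z of fresh in the frame of seat between -0.005 and 0.0025 m and angle between fresh's own z axis and vertical below 0.06 rad and value of joint each of fresh_left, fresh_right below 0.03 rad and linear speed of fresh below 0.02 m/s and contact force between fresh and the fingers below 0.1 N); the robot touches nothing.
It fails at once if the old cartridge is forced: more than 40 N between it and the extractor (contact force between old and extractor above 40 N).
It fails at once if the fresh cartridge is forced: more than 40 N between it and the extractor (contact force between fresh and extractor above 40 N).
It fails at once if a cartridge is knocked over (angle between any of old, fresh's own z axis and vertical above 0.7 rad).
It fails at once if the tin, the wood-burning pen, the dropper bottle or the tweezers are shifted by more than 30 mm (distance of any of tin, hot_pen, dropper, tweezers from where it was at the start of the episode above 0.03 m).
It also fails if it takes over 72 s, if anything falls off the work surface, if the arm or the gripper's body presses on something with over 40 N, if the wrist force passes 120 N, or if a joint passes its speed limit or range.

ROBOT

A 6-joint arm with a two-finger parallel gripper is mounted at the origin on a cart in front of the work surface, level with it; the furniture and walls round the work are solid. World frame = base frame: x ahead of the robot, y to its left, z up, the work surface at z = 0. Lengths are in m, angles in rad, forces in N, time in s.
With the tool pointing down it reaches from about 0.225 to 0.875 m from the base axis. Payload 3.4 kg.
Tool frame: the origin (TCP) lies on the centre line of the jaws, within the pads' length; the fingertips stand 17 mm ahead of it and the grasp point (between the pads) lies 2 mm behind it; z points along the fingers, y is the line along which they close (so a half turn about z gives the same grasp; the last joint's range is limited). The gripper opens to 85 mm and grips with 20 to 120 N. Pads are 22 mm wide; open, the fingers measure 114 mm over their backs; the gripper's body (76 mm by 85 mm) begins 54 mm behind the grasp point. The pads swing forward as they close: fully open they stand 13 mm farther back than shut.
Start: joints at [1.224, 0.276, 1.505, -0, 1.361, -0.121], TCP at [0.129, 0.56, 0.248] pointing down, gripper open.
Joint ranges: [-2.89, 2.89], [-0.75, 2.08], [0.22, 2.7], [-1.18, 4.32], [0.11, 2.71], [-2.7, 2.7]. Speed limits (rad/s): [2.57, 2.57, 3.14, 3.14, 3.14, 3.14].

INTERFACE

Orientations are given as a unit quaternion [w, x, y, z].
In Python, from rig import manip gives the robot as it stands.
- The arm moves only by the tool move_arm, never from a script. Its argument "steps" is one flat list of numbers, 7 for each row, row after row: the turn, a rotation vector about the world's x, y, z normalised to -1 to 1, where 1 is 360 degrees, then the shift along the world's x, y, z normalised to -1 to 1, where 1 is 1 m, then the opening, from -1 (shut) to 1 (fully open). A call has exactly 10 rows; each row is the pose to reach, as a shift and turn from the pose commanded when the call began, turning the shorter way round; what a row does not reach only later rows make up. A row lasts 1/10 s, in which the tool goes at most 50 mm and 8.59 degrees, less where a joint would pass 70% of its speed; a pose out of reach is approached as far as the arm can. A call with a number of a shift or a turn outside -1 to 1 is refused whole. A call with a gripper value outside its range is refused whole. The fingers move at their own pace and stop on an object; "squeeze" is the grip in N (left out, the last holds). Time passes only in rows, so rows that repeat a pose let the fingers close, or fill a call up. It gives the time, the measured TCP pose, the force, the opening and the grip force at its end, in the units of the state.
- manip.get_state(): the state, without advancing time (a new reading comes with each control period).
- manip.get_image(name): name is "scene" or "top" or "wrist"; returns a dict with "pixels" (400x640x3 uint8, blue, green, red), "fx", "fy", "cx", "cy" (pixels), "R" (3x3) and "t" (3): a world point X has camera coordinates R X + t. Camera axes: x right, y down, z forward; pixel columns grow to the right and rows downward; lengths in m; the calibration is good to about 2 mm. A picture is of the moment at which its call begins. There is no depth.
- manip.sign_off(): hands the job in; it is judged then, once.
The state is a dict: "clock": time; "qpos": joint angles; "qd": joint speeds; "effort": joint torques, N m; "position": TCP position; "ee_rot": TCP orientation; "contact_force": force on the tool from outside, world axes, zero at the start; "moment": the same for the moment, N m; "width": finger opening in m; "gripper_force": force on a finger pad.
Only numpy, scipy, OpenCV 4.12 (cv2) and the standard library are available. Lean on these libraries where they do the work, as an engineer would, in place of code of your own. Each camera call takes 0.05 s, during which the arm holds its last target. There are 200 camera calls.

## Working session

There is one attempt and no reset: what is moved stays moved. The work goes in short steps, Python scripts to look and compute and a tool call to move; the robot and the scene stay as the last step left them, time stands still between calls to the robot, and variables do not carry over. Pictures are saved under pics/ and viewed, at most 13 in all, crops included, and the job is handed in when it is done.

Besides the shell and the picture viewer there is one more tool, called after "Emit:" in YAML: its name, and indented under it one key for each argument. move_arm: Moves the arm, as the interface text tells. Scaled input: -1 to 1 covers 1 m each way for a shift and 360 degrees each way for a turn. Its arguments: {"type":"object","properties":{"steps":{"type":"array"},"squeeze":{"type":"number"}},"required":["steps"]}

```bash
mkdir -p pics; cat > h.py <<'E'
import numpy as np, cv2, json
from rig import manip
def grab(n,f):
    d=manip.get_image(n); cv2.imwrite(f'pics/{f}.png',d['pixels'])
    np.savez(f'pics/{f}.npz',**{k:np.array(v) for k,v in d.items()}); return d
def load(f): return dict(np.load(f'pics/{f}.npz'))
def ray(d,u,v,z):
    R=np.array(d['R']);t=np.array(d['t']);c=-R.T@t
    r=R.T@np.array([(u-d['cx'])/d['fx'],(v-d['cy'])/d['fy'],1]); return c+r*(z-c[2])/r[2]
def proj(d,X):
    p=d['R']@np.array(X)+d['t']; return np.array([d['fx']*p[0]/p[2]+d['cx'],d['fy']*p[1]/p[2]+d['cy']])
E
python3 - <<'E'
from h import *
a=grab('top','top0');b=grab('scene','scene0')
for d in(a,b):print(-np.array(d['R']).T@d['t'],d['fx'])
print(manip.get_state())
E
```

```text
[ 0.42922682 -0.02869166  1.67507632] 509.02538252771797
[-0.1814744  -0.71802867  0.66195436] 456.3586092959352
{'clock': 0.1, 'qpos': array([ 1.22399193e+00,  2.76536239e-01,  1.50600686e+00, -7.34705510e-06,
        1.36070760e+00, -1.20998745e-01]), 'qd': array([-5.20378039e-05, -1.78843429e-03, -2.26520847e-03, -8.23759000e-04,
        8.08402472e-04, -1.15252640e-03]), 'effort': array([ 9.92415698e-04, -4.17701304e+01, -2.46401471e+01, -3.62089295e-04,
        5.81432803e-03, -4.16402528e-06]), 'position': array([0.12859231, 0.55997982, 0.2475235 ]), 'ee_rot': array([-1.88651829e-04,  1.12662315e-01,  9.93632988e-01, -8.07279398e-04]), 'contact_force': array([ 0.55681024, -0.67538006,  0.47601402]), 'moment': array([ 0.05258233, -0.00144527,  0.04166474]), 'gripper_force': 0.0, 'width': 0.08506515946817697}
```

View pics/top0.png

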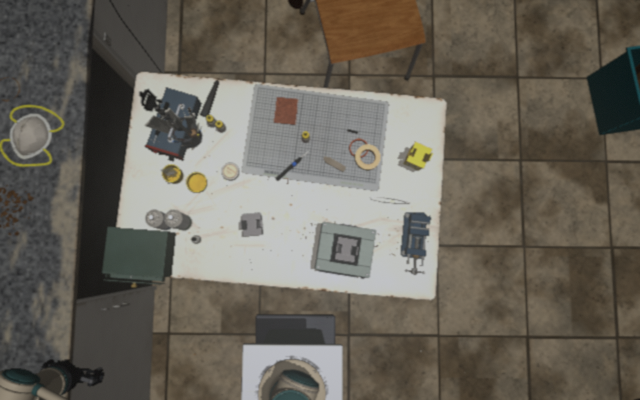

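View pics/scene0.png

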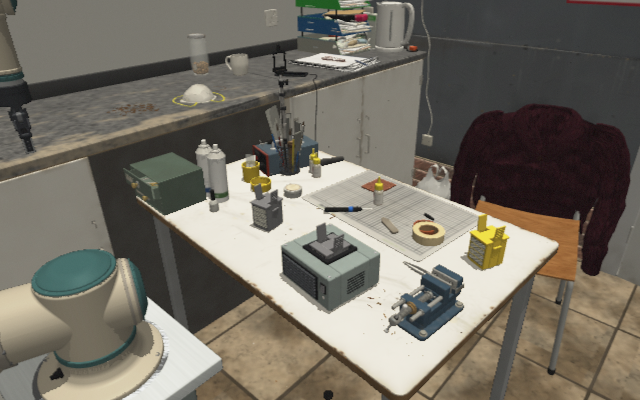

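The top view shows the extractor with the old cartridge at about (345,250), the fresh one at (251,224), the yellow decoy at (418,155), the dropper at (196,239), the tweezers at (390,200) and the pen at (290,167). The scene view agrees: extractor at (330,262), fresh at (267,212).

```bash
python3 - <<'E'
from h import *
a=load('top0');p=a['pixels']
c1=cv2.resize(p[205:295,225:385],None,fx=5,fy=5,interpolation=cv2.INTER_CUBIC)
cv2.imwrite('pics/c1.png',c1)
for n,u,v,z in[('ext',345,250,.096),('fresh',251,224,.08),('drop',196,239,.06),('tin',230,171,.02),('c',445,98,0),('c',436,299,0),('c',173,278,0),('vise',414,240,.05),('tw',390,200,0)]:print(n,ray(a,u,v,z).round(3))
E
```

```text
ext [ 0.452 -0.161  0.096]
fresh [0.53  0.132 0.08 ]
drop [0.482 0.307 0.06 ]
tin [0.707 0.212 0.02 ]
c [ 0.971 -0.509 -0.   ]
c [ 0.298 -0.465  0.   ]
c [0.357 0.389 0.   ]
vise [ 0.486 -0.385  0.05 ]
tw [ 0.62  -0.318  0.   ]
```

View pics/c1.png

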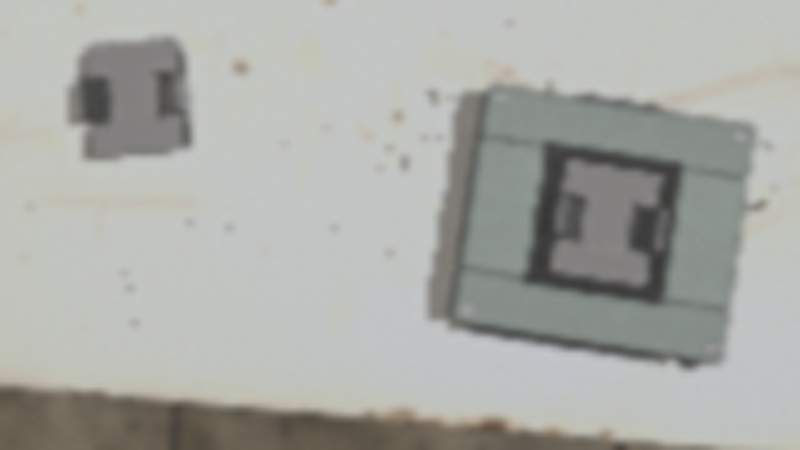

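```bash
python3 - <<'E'
from h import *
a=load('top0')
f=lambda x,y,z:ray(a,225+(x-2)/5,205+(y-2)/5,z)
T=[f(*q,.096)for q in[(490,85),(752,125),(722,362),(452,325)]]
B=[f(*q,.096)for q in[(545,143),(682,163),(662,303),(527,280)]]
print(np.mean(T,0),np.mean(B,0))
def yaw(l,r): d=l-r; return np.degrees(np.arctan2(-d[0],d[1]))
print(yaw(T[0],T[1]),yaw(T[3],T[2]),yaw(B[0],B[1]),yaw(B[3],B[2]))
print([np.linalg.norm(T[i]-T[i-1]) for i in range(4)])
# old cover top z=.103
print('oldcover',f(607,222,.103), 'oldtabs', f(571,217,.13),f(650,228,.13))
l,r=f(93,100,.1),f(172,93,.1);print('fresh',f(135,98,.081),l,r,yaw(l,r))
E
```

```text
[ 0.45367867 -0.1622307   0.096     ] [ 0.4546358  -0.16220513  0.096     ]
-8.043814337687529 -7.139985205310029 -7.662101750172583 -8.999092672947505
[np.float64(0.14958199372652126), np.float64(0.16454986225002624), np.float64(0.1469423478636458), np.float64(0.1673571702112542)]
oldcover [ 0.45455802 -0.16344906  0.103     ] oldtabs [ 0.45689716 -0.13934655  0.13      ] [ 0.45079312 -0.18715542  0.13      ]
fresh [0.5289666  0.13049158 0.081     ] [0.52624867 0.15450044 0.1       ] [0.53112996 0.10580378 0.1       ] 5.724125498923678
```

Emit:
move_arm:
  steps: [0,0,0.0145,0.325,-0.722,0.05,1,0,0,0.0145,0.325,-0.722,0.05,1,0,0,0.0145,0.325,-0.722,0.05,1,0,0,0.0145,0.325,-0.722,0.05,1,0,0,0.0145,0.325,-0.722,0.05,1,0,0,0.0145,0.325,-0.722,0.05,1,0,0,0.0145,0.325,-0.722,0.05,1,0,0,0.0145,0.325,-0.722,0.05,1,0,0,0.0145,0.325,-0.722,0.05,1,0,0,0.0145,0.325,-0.722,0.05,1]
  squeeze: 20

```text
clock: 1.1
position: [0.3336, 0.1035, 0.28]
ee_rot: [0.0, 0.067, 0.998, 0.0]
contact_force: [0.8, 0.6, 0.5]
width: 0.0856
gripper_force: 0.0
```

Emit:
move_arm:
  steps: [0,0,0,0.12,-0.265,0.02,1,0,0,0,0.12,-0.265,0.02,1,0,0,0,0.12,-0.265,0.02,1,0,0,0,0.12,-0.265,0.02,1,0,0,0,0.12,-0.265,0.02,1,0,0,0,0.12,-0.265,0.02,1,0,0,0,0.12,-0.265,0.02,1,0,0,0,0.12,-0.265,0.02,1,0,0,0,0.12,-0.265,0.02,1,0,0,0,0.12,-0.265,0.02,1]

```text
clock: 2.1
position: [0.4529, -0.1582, 0.2998]
ee_rot: [-0.0, 0.067, 0.998, 0.0]
contact_force: [-0.1, 0.2, 0.7]
width: 0.0858
gripper_force: 0.0
```

```bash
python3 - <<'E'
from h import *
d=grab('wrist','w1');grab('scene','s1');s=manip.get_state();print(s['position'],s['ee_rot'],s['clock'],s['contact_force'])
print(-np.array(d['R']).T@d['t'],np.array(d['R']))
for X in[(.454,-.162,.096),(.454,-.162,.103)]:print(proj(d,X))
E
```

```text
[ 0.45314807 -0.15841397  0.30007472] [1.34631903e-04 6.65082675e-02 9.97785864e-01 4.27188558e-05] 2.2 [ 0.37794787 -0.00664133  0.44629603]
[ 0.37389739 -0.14830514  0.42562286] [[ 1.32916391e-01  9.91127140e-01  4.75030011e-04]
 [ 9.41426997e-01 -1.26401127e-01  3.12630715e-01]
 [ 3.09916831e-01 -4.11065401e-02 -9.49874629e-01]]
[314.6428908  173.86482549]
[314.5883747  175.46451129]
```

View pics/w1.png

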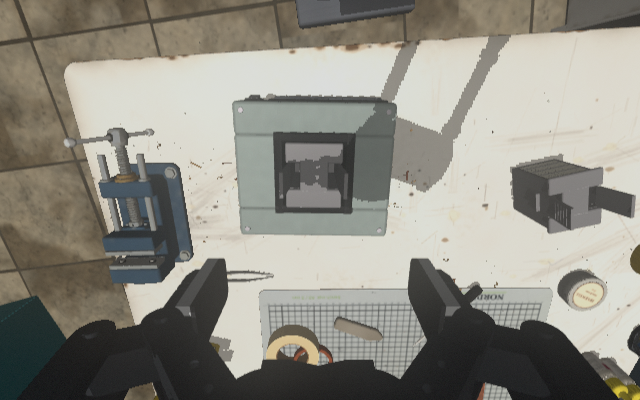

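The wrist view shows the extractor's top face (corners about (233,101), (397,103), (386,235), (241,234)). Its bezel spans (274,133) to (354,213), the tabs are near (284,178) and (345,178), and the fresh cartridge is at (560,190).

```bash
python3 - <<'E'
from h import *
d=load('w1');g=d['pixels'].max(2)
roi=np.zeros_like(g);roi[122:224,262:366]=(g[122:224,262:366]<75)
c=max(cv2.findContours(roi.astype('uint8'),0,2)[0],key=cv2.contourArea)
q=cv2.approxPolyDP(c,8,True)[:,0];print(q.tolist())
ap=cv2.convexHull(c);ap=cv2.approxPolyDP(ap,8,True)[:,0];print(ap.tolist())
P=np.array([ray(d,*x,.096) for x in ap]);print(P.round(4),P.mean(0))
for x in P: pass
print([np.linalg.norm(P[i]-P[i-1]).round(4) for i in range(len(P))],[np.degrees(np.arctan2(*(P[i]-P[i-1])[1::-1])).round(1) for i in range(len(P))])
# cover top edges
hs=cv2.cvtColor(d['pixels'],cv2.COLOR_BGR2HSV)
for y in range(128,222,6):print(y,''.join('%4d'%v for v in g[y,268:362:3]))
E
```

```text
[[274, 133], [276, 211], [350, 212], [355, 134]]
[[274, 133], [355, 134], [350, 212], [276, 211]]
[[ 0.4057 -0.1976  0.096 ]
 [ 0.4178 -0.1151  0.096 ]
 [ 0.5025 -0.1289  0.096 ]
 [ 0.4903 -0.2104  0.096 ]] [ 0.45406583 -0.16298267  0.096     ]
[np.float64(0.0856), np.float64(0.0833), np.float64(0.0858), np.float64(0.0824)] [np.float64(171.4), np.float64(81.7), np.float64(-9.2), np.float64(-98.5)]
128  159 162 162 159 159 159 160 158 158 161 160 158 156 157 156 154 157 159 159 159 158 156 158 156 157 157 157 157 159 157 135 101
134  133 133  71  73  72  72  71  70  69  64  67  66  67  67  64  67  67  63  62  65  63  62  62  62  60  62  61  65  60  66  94  96
140  169 168  70  69  73  67  67  67  67  66  67  68  68  67  67  66  65  67  65  65  63  64  64  65  65  63  62  64  54  76 104 103
146  164 162  69  69  71  59 146 146 147 145 146 146 146 144 144 144 145 144 144 145 143 143 143 143 142  63  53  52  52 100 102 105
152  167 162  68  69  68  58 142 143 145 143 143 143 144 143 142 142 142 143 140 142 142 141 142 141 141  49  49  52  51 101 102 102
158  164 165  69  68  69  60 137 1
[... 728 characters left out ...]
 77  61  62  90  51  59 103 104 102
194  162 163 160  65  90  71 115 141 141 141 142 141 141 141 140 141 141 140 139 140 140 139 139 140 109  71  93  55  70 105 104 103
200  162 163 163  65  68  61 120 140 138 139 139 138 139 138 138 139 139 139 138 138 139 138 138 138 119  57  65  64 126 160 159 107
206  154 154 154  72  67  71  94 126 126 126 126 140 130 131 132 133 131 135 133 135 134 136 135 137 109  61  66  63 159 162 162 162
212  159 158 158  77  78  84 100 100 100  85  85  84  82  83  83  71  70  69  69  71  70  60  63  63  62  61  66  67 132 159 156 157
218  159 158 159 156 157 157 156 157 158 158 159 157 157 158 158 158 157 155 155 160 158 158 159 158 154 157 158 159 158 156 157 157
```

Emit:
move_arm:
  steps: [0,0,-0.0018,0.001,-0.0045,-0.04,1,0,0,-0.0018,0.001,-0.0045,-0.08,1,0,0,-0.0018,0.001,-0.0045,-0.115,1,0,0,-0.0018,0.001,-0.0045,-0.135,1,0,0,-0.0018,0.001,-0.0045,-0.145,1,0,0,-0.0018,0.001,-0.0045,-0.155,1,0,0,-0.0018,0.001,-0.0045,-0.162,1,0,0,-0.0018,0.001,-0.0045,-0.168,1,0,0,-0.0018,0.001,-0.0045,-0.173,1,0,0,-0.0018,0.001,-0.0045,-0.173,1]

```text
clock: 3.2
position: [0.4545, -0.164, 0.1266]
ee_rot: [-0.0, 0.073, 0.997, 0.0]
contact_force: [0.6, 0.6, -0.1]
width: 0.0852
gripper_force: 0.0
```

```bash
python3 - <<'E'
from h import *
d=grab('wrist','w2');b=grab('scene','s2');s=manip.get_state();print(s['position'],s['ee_rot'],s['contact_force'])
p=b['pixels'][190:310,260:400]
cv2.imwrite('pics/c2.png',np.vstack([cv2.resize(d['pixels'],(600,375))[50:300],cv2.resize(p,(600,340))]))
E
```

```text
[ 0.4548017  -0.16424326  0.12711377] [ 2.93343856e-04  7.29554339e-02  9.97335155e-01 -8.35630609e-05] [0.16251831 0.92319759 0.0938023 ]
```

View pics/c2.png

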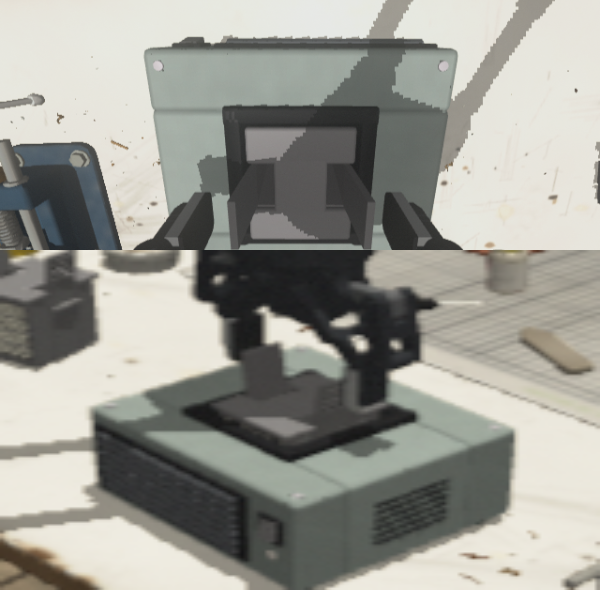

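The pads straddle both tabs clear of the box. The left gap is a little larger (pad edges ~212/383, tab faces ~229/374 in the crop), so I shift +y by 1.3 mm and pinch.

Emit:
move_arm:
  steps: [0,0,0,-0.0005,0.0013,0,1,0,0,0,-0.0005,0.0013,0,0.6,0,0,0,-0.0005,0.0013,0,0.4,0,0,0,-0.0005,0.0013,0,0.3,0,0,0,-0.0005,0.0013,0,0.2,0,0,0,-0.0005,0.0013,0,0,0,0,0,-0.0005,0.0013,0,-0.5,0,0,0,-0.0005,0.0013,0,-0.5,0,0,0,-0.0005,0.0013,0,-0.5,0,0,0,-0.0005,0.0013,0,-0.5]
  squeeze: 20

```text
clock: 4.3
position: [0.4547, -0.1629, 0.1278]
ee_rot: [0.001, 0.073, 0.997, -0.0]
contact_force: [-1.1, 0.7, 6.6]
width: 0.0381
gripper_force: 22.2
```

Emit:
move_arm:
  steps: [0,0,0,0,0,0.001,-0.5,0,0,0,0,0,0.002,-0.5,0,0,0,0,0,0.004,-0.5,0,0,0,0,0,0.006,-0.5,0,0,0,0,0,0.008,-0.5,0,0,0,0,0,0.01,-0.5,0,0,0,0,0,0.012,-0.5,0,0,0,0,0,0.014,-0.5,0,0,0,0,0,0.016,-0.5,0,0,0,0,0,0.016,-0.5]

```text
clock: 5.3
position: [0.4541, -0.1629, 0.143]
ee_rot: [0.0, 0.073, 0.997, -0.0]
contact_force: [-0.6, -0.1, -1.5]
width: 0.038
gripper_force: 22.1
```

Emit:
move_arm:
  steps: [0,0,0,0,0,0.008,-0.5,0,0,0,0,0,0.018,-0.5,0,0,0,0,0,0.03,-0.5,0,0,0,0,0,0.042,-0.5,0,0,0,0,0,0.054,-0.5,0,0,0,0,0,0.066,-0.5,0,0,0,0,0,0.08,-0.5,0,0,0,0,0,0.095,-0.5,0,0,0,0,0,0.11,-0.5,0,0,0,0,0,0.115,-0.5]

```text
clock: 6.3
position: [0.4548, -0.1632, 0.26]
ee_rot: [0.002, 0.073, 0.997, -0.001]
contact_force: [0.8, -0.6, -1.8]
width: 0.0382
gripper_force: 22.1
```

```bash
python3 - <<'E'
from h import *
d=grab('wrist','w3');b=grab('scene','s3');s=manip.get_state();print(s['position'],s['ee_rot'],s['contact_force'])
p=b['pixels'][120:320,220:420]
cv2.imwrite('pics/c3.png',np.hstack([cv2.resize(p,(500,500)),cv2.resize(d['pixels'],None,fx=.47,fy=.47)[:188] if 0 else np.zeros((500,1,3),'uint8')]))
E
```

```text
[ 0.45444751 -0.16299226  0.25886266] [ 9.33256548e-04  7.29438671e-02  9.97335545e-01 -3.63404637e-04] [-0.37012271 -0.22360112 -1.55589195]
```

View pics/c3.png

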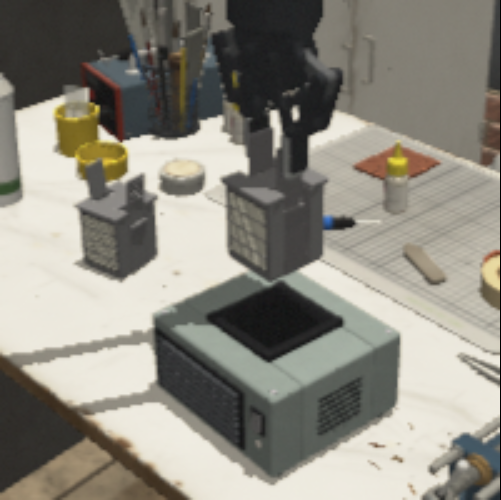

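The old cartridge hangs upright above the empty well. Now I carry it left to the free bench spot at y≈0.015.

Emit:
move_arm:
  steps: [0,0,0,0,0.025,0,-0.5,0,0,0,-0.002,0.065,0,-0.5,0,0,0,-0.004,0.105,0,-0.5,0,0,0,-0.004,0.145,0,-0.5,0,0,0,-0.004,0.17,0,-0.5,0,0,0,-0.004,0.178,-0.02,-0.5,0,0,0,-0.004,0.178,-0.05,-0.5,0,0,0,-0.004,0.178,-0.08,-0.5,0,0,0,-0.004,0.178,-0.11,-0.5,0,0,0,-0.004,0.178,-0.13,-0.5]

```text
clock: 7.4
position: [0.4481, 0.0155, 0.1253]
ee_rot: [-0.002, 0.073, 0.997, 0.0]
contact_force: [0.7, 0.4, -2.2]
width: 0.0383
gripper_force: 22.1
```

Emit:
move_arm:
  steps: [0,0,0,0,0,-0.005,-0.5,0,0,0,0,0,-0.009,-0.5,0,0,0,0,0,-0.012,-0.5,0,0,0,0,0,-0.014,-0.5,0,0,0,0,0,-0.016,-0.5,0,0,0,0,0,-0.018,-0.5,0,0,0,0,0,-0.019,-0.5,0,0,0,0,0,-0.02,-0.5,0,0,0,0,0,-0.02,-0.5,0,0,0,0,0,-0.02,-0.5]

```text
clock: 8.4
position: [0.4501, 0.0152, 0.1079]
ee_rot: [0.0, 0.073, 0.997, 0.0]
contact_force: [-0.4, -0.3, -1.3]
width: 0.0382
gripper_force: 22.1
```

Emit:
move_arm:
  steps: [0,0,0,0,0,-0.0005,-0.5,0,0,0,0,0,-0.001,-0.5,0,0,0,0,0,-0.001,-0.5,0,0,0,0,0,-0.0015,-0.5,0,0,0,0,0,-0.0015,-0.5,0,0,0,0,0,-0.002,-0.5,0,0,0,0,0,-0.002,-0.5,0,0,0,0,0,-0.002,-0.5,0,0,0,0,0,-0.002,-0.5,0,0,0,0,0,-0.002,-0.5]

```text
clock: 9.4
position: [0.4502, 0.0152, 0.1066]
ee_rot: [0.0, 0.073, 0.997, 0.0]
contact_force: [-2.3, -0.7, 6.9]
width: 0.0384
gripper_force: 22.2
```

Emit:
move_arm:
  steps: [0,0,0,0,0,0.0005,-0.05,0,0,0,0,0,0.0005,0.1,0,0,0,0,0,0.0005,0.25,0,0,0,0,0,0.0005,0.4,0,0,0,0,0,0.0005,0.6,0,0,0,0,0,0.0005,0.8,0,0,0,0,0,0.0005,1,0,0,0,0,0,0.0005,1,0,0,0,0,0,0.0005,1,0,0,0,0,0,0.0005,1]

```text
clock: 10.4
position: [0.4501, 0.0152, 0.1064]
ee_rot: [0.0, 0.073, 0.997, 0.0]
contact_force: [-0.2, -0.3, -0.4]
width: 0.0852
gripper_force: 0.0
```

Emit:
move_arm:
  steps: [0,0,0,0,0,0.005,1,0,0,0,0,0,0.015,1,0,0,0,0,0,0.03,1,0,0,0,0,0,0.05,1,0,0,0,0,0,0.08,1,0,0,0.005,0,0,0.12,1,0,0,0.015,0,0,0.16,1,0,0,0.035,0.02,0.045,0.19,1,0,0,0.037,0.05,0.085,0.19,1,0,0,0.037,0.079,0.115,0.19,1]

```text
clock: 11.4
position: [0.5299, 0.1318, 0.2998]
ee_rot: [0.003, -0.043, 0.999, 0.0]
contact_force: [0.6, -1.3, -0.1]
width: 0.0855
gripper_force: 0.0
```

```bash
python3 - <<'E'
from h import *
d=grab('wrist','w4');t=grab('top','t4');grab('scene','s4');s=manip.get_state();print(s['position'],s['ee_rot'],s['contact_force'],s['width'])
cv2.imwrite('pics/c4.png',np.vstack([d['pixels'][:330],cv2.resize(t['pixels'][205:295,225:385],(480,270))[:, :640] if 0 else np.hstack([cv2.resize(t['pixels'][205:295,225:385],(480,270)),np.zeros((270,160,3),'uint8')])]))
E
```

```text
[0.53028504 0.13194548 0.29651653] [ 1.97880964e-04 -4.47451398e-02  9.98998404e-01  1.51159652e-04] [-0.39364298 -0.58070585 -0.1020787 ] 0.0853135487386157
```

View pics/c4.png

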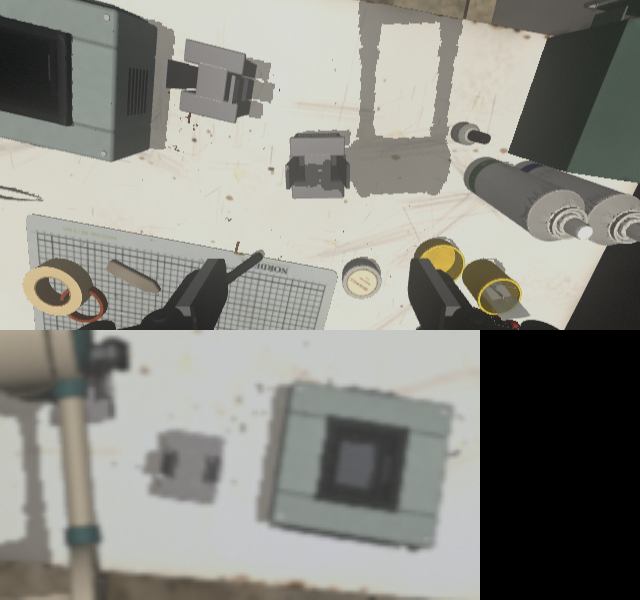

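The old cartridge stands upright beside the extractor (crop (185,467)). The fresh one is in the wrist view, with its cover spanning about (291,137) to (346,197) and tabs at (291,170) and (345,170).

```bash
python3 - <<'E'
from h import *
d=load('w4');g=d['pixels'].max(2)
for y in range(128,204,5):print(y,' '.join('%3d'%v for v in g[y,282:356:2]))
print(282)
E
```

```text
128 217 218 217 218 217 219 218 218 217 218 218 218 218 217 217 217 217 218 217 216 217 217 217 216 216 217 216 216 216 215 216 215 216 216 215 215 215
133 217 218 217 217 216 217 217 177 123 120 119 121 122 116 121 116 111 112 108 119 113 113 114 100  94 102 107  96  94 138 138 139 137 136 137 216 216
138 217 217 217 217 121 132 133 133 133 133 135 136 135 137 135 134 136 134 136 137 136 137 139 137 135 135 136 139 138 138 139 110 137 137 215 215 215
143 217 216 217 217 131 147 147 148 147 145 146 146 145 146 146 146 146 145 144 144 146 144 144 144 142 143 143 144 144 143 143 110 137 137 215 188 138
148 217 217 217 216 126 145 147 145 144 146 145 145 144 144 143 142 144 144 143 143 143 142 142 142 142 142 142 142 144 142 143 113 138 136 132 136 135
153 216 217 216 216 137 145 145 145 142 144 144 143 143 143 143 143 142 143 142 142 142 143 142 148 142 141 140 141 140 141 140 111 138 138 135 135 136
158 217 216 216 216 139  80  80  76  77  98  99 124 145 145 146 144 144 144 143 142 144 145 143 143 127  96  96  85  72  78  74  82 137 136 136 137 136
163 216 216 190  81  79  79  79  76 
[... 635 characters left out ...]
  99  97  98  97  97  98  98  98  97  96  97  97  98  95  97  88  71  89  96 214 215 136
188 217 216 129  99 180 128 142 143 143 143 143 142 142 142 142 142 142 140 140 140 120  98  99  98  98  96  97  98  97  98  97 175 144 144 214 215 216
193 216 218 217 216 216 127 142 141 141 142 142 141 140 141 140 140 139 141 141 141 139 140 139 139 140 139 140 140 139 140  99 175 215 216 215 215 214
198 216 217 217 216 217 190 151 178 176 175 177 175 173 175 173 182 183 182 182 181 180 180 179 187 186 191 189 187 188 188 187 215 215 215 215 215 216
203 216 216 216 216 217 216 216 217 216 216 216 216 216 216 216 216 216 216 215 216 216 216 216 216 216 216 216 216 216 216 216 209 211 216 215 216 216
282
```

```bash
python3 - <<'E'
from h import *
d=load('w4')
for r0 in(137,140):
  P=np.array([ray(d,*x,.081) for x in[(290,r0),(343.8,r0),(341,196.5),(292.3,196.5)]])
  print(P.round(4).tolist(),P.mean(0),[np.linalg.norm(P[i]-P[i-1]).round(4) for i in range(4)],[np.degrees(np.arctan2(*(P[i]-P[i-1])[1::-1])).round(1) for i in range(4)])
l,r=ray(d,286,173,.117),ray(d,350.5,173,.117);print(l,r,np.linalg.norm(l-r),(l+r)/2)
l,r=ray(d,290,173,.117),ray(d,346,173,.117);print(l,r,np.linalg.norm(l-r),(l+r)/2)
# same view check with old's known pose scene top t4: fresh in top0
E
```

```text
[[0.4982, 0.0986, 0.081], [0.4932, 0.1564, 0.081], [0.5607, 0.1608, 0.081], [0.5655, 0.1052, 0.081]] [0.52939089 0.13021668 0.081     ] [np.float64(0.0676), np.float64(0.058), np.float64(0.0676), np.float64(0.0558)] [np.float64(-174.4), np.float64(94.9), np.float64(3.7), np.float64(-85.1)]
[[0.5014, 0.0988, 0.081], [0.4964, 0.1567, 0.081], [0.5607, 0.1608, 0.081], [0.5655, 0.1052, 0.081]] [0.53099222 0.13035421 0.081     ] [np.float64(0.0644), np.float64(0.0582), np.float64(0.0644), np.float64(0.0558)] [np.float64(-174.3), np.float64(94.9), np.float64(3.6), np.float64(-85.1)]
[0.52916151 0.09932873 0.117     ] [0.52360171 0.16368881 0.117     ] 0.06459977359097514 [0.52638161 0.13150877 0.117     ]
[0.52881675 0.10331966 0.117     ] [0.52398964 0.15919813 0.117     ] 0.056086579030622245 [0.52640319 0.13125889 0.117     ]
```

Emit:
move_arm:
  steps: [0,0,0,-0.0008,-0.001,-0.04,1,0,0,0,-0.0008,-0.001,-0.08,1,0,0,0,-0.0008,-0.001,-0.12,1,0,0,0,-0.0008,-0.001,-0.145,1,0,0,0,-0.0008,-0.001,-0.158,1,0,0,0,-0.0008,-0.001,-0.168,1,0,0,0,-0.0008,-0.001,-0.177,1,0,0,0,-0.0008,-0.001,-0.185,1,0,0,0,-0.0008,-0.001,-0.19,1,0,0,0,-0.0008,-0.001,-0.19,1]

```text
clock: 12.55
position: [0.528, 0.1291, 0.106]
ee_rot: [-0.0, -0.043, 0.999, 0.0]
contact_force: [-0.5, -0.3, 0.3]
width: 0.0855
gripper_force: 0.0
```

```bash
python3 - <<'E'
from h import *
d=grab('wrist','w5');s=manip.get_state();print(s['position'],s['ee_rot'],s['contact_force'])
cv2.imwrite('pics/c5.png',d['pixels'][60:340,120:520])
E
```

```text
[0.52833247 0.12915303 0.10641541] [ 2.64235367e-05 -4.32231172e-02  9.99065444e-01  1.58175758e-05] [-0.7698955   1.43963184 -0.25571739]
```

View pics/c5.png

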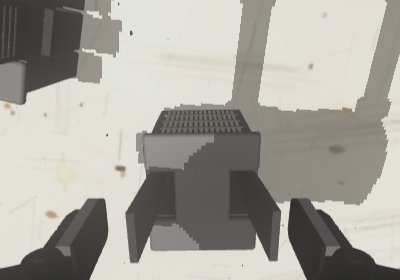

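The pads' inner edges (107/289) are centred about 4 px left of the tabs' outer edges (126/279), so I shift +y by 1.9 mm and pinch.

Emit:
move_arm:
  steps: [0,0,0,0.001,0.0019,0,1,0,0,0,0.001,0.0019,0,0.6,0,0,0,0.001,0.0019,0,0.4,0,0,0,0.001,0.0019,0,0.3,0,0,0,0.001,0.0019,0,0.2,0,0,0,0.001,0.0019,0,0,0,0,0,0.001,0.0019,0,-0.5,0,0,0,0.001,0.0019,0,-0.5,0,0,0,0.001,0.0019,0,-0.5,0,0,0,0.001,0.0019,0,-0.5]
  squeeze: 20

```text
clock: 13.6
position: [0.53, 0.1315, 0.1076]
ee_rot: [0.001, -0.043, 0.999, 0.0]
contact_force: [-0.9, 1.5, 7.6]
width: 0.0382
gripper_force: 20.7
```

```bash
python3 - <<'E'
from h import *
s=manip.get_state();print(s['position'],s['ee_rot'],s['contact_force'],s['width'],s['moment'])
E
```

```text
[0.53004334 0.13147556 0.10759394] [ 1.15467952e-03 -4.31488518e-02  9.99067905e-01  4.04573007e-04] [-0.92873501  1.52450683  7.6014265 ] 0.038173984872269966 [ 0.12450059  0.1299359  -0.01171356]
```

Emit:
move_arm:
  steps: [0,0,0,0,0,0.004,-0.5,0,0,0,0,0,0.02,-0.5,0,0,0,0,0,0.05,-0.5,0,0,0,0,0,0.09,-0.5,0,0,0,0,0,0.13,-0.5,0,0,-0.006,-0.005,-0.02,0.16,-0.5,0,0,-0.014,-0.015,-0.055,0.165,-0.5,0,0,-0.022,-0.025,-0.095,0.165,-0.5,0,0,-0.03,-0.035,-0.135,0.165,-0.5,0,0,-0.037,-0.045,-0.175,0.165,-0.5]

```text
clock: 14.6
position: [0.4831, -0.0451, 0.2708]
ee_rot: [-0.001, 0.074, 0.997, 0.0]
contact_force: [-0.0, -0.0, -2.3]
width: 0.0382
gripper_force: 20.7
```

Emit:
move_arm:
  steps: [0,0,0,-0.01,-0.04,0,-0.5,0,0,0,-0.02,-0.075,0,-0.5,0,0,0,-0.027,-0.105,0,-0.5,0,0,0,-0.0305,-0.1195,0,-0.5,0,0,0,-0.0305,-0.1195,0,-0.5,0,0,0,-0.0305,-0.1195,-0.01,-0.5,0,0,0,-0.0305,-0.1195,-0.025,-0.5,0,0,0,-0.0305,-0.1195,-0.04,-0.5,0,0,0,-0.0305,-0.1195,-0.05,-0.5,0,0,0,-0.0305,-0.1195,-0.05,-0.5]

```text
clock: 15.6
position: [0.4527, -0.1618, 0.2194]
ee_rot: [-0.002, 0.072, 0.997, 0.001]
contact_force: [-0.0, -0.0, -1.8]
width: 0.0381
gripper_force: 20.7
```

```bash
python3 - <<'E'
from h import *
d=grab('wrist','w6');b=grab('scene','s6');s=manip.get_state();print(s['position'],s['ee_rot'],s['contact_force'],s['width'])
p=b['pixels'][150:310,250:410]
cv2.imwrite('pics/c6.png',np.vstack([d['pixels'][20:220,80:560][:, :480],cv2.resize(p,(480,400))[:, :480][:380]]))
E
```

```text
[ 0.45394719 -0.16285187  0.22123175] [-1.18185313e-04  7.24779760e-02  9.97369990e-01  1.77788443e-04] [-0.05413237 -0.7755299  -1.73503158] 0.03865006272796609
```

View pics/c6.png

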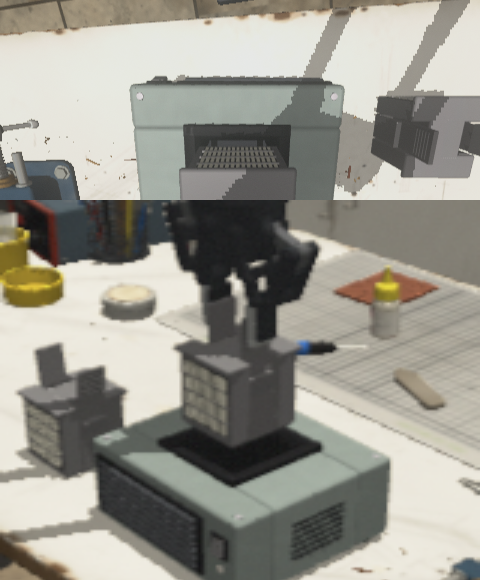

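The fresh cartridge hangs squarely over the bezel: in the crop the bezel spans 184–291 and the cover 180–296. I lower it gently.

Emit:
move_arm:
  steps: [0,0,0,0,0,-0.006,-0.5,0,0,0,0,0,-0.012,-0.5,0,0,0,0,0,-0.015,-0.5,0,0,0,0,0,-0.018,-0.5,0,0,0,0,0,-0.02,-0.5,0,0,0,0,0,-0.022,-0.5,0,0,0,0,0,-0.024,-0.5,0,0,0,0,0,-0.026,-0.5,0,0,0,0,0,-0.028,-0.5,0,0,0,0,0,-0.028,-0.5]

```text
clock: 16.7
position: [0.4536, -0.1633, 0.1931]
ee_rot: [-0.0, 0.073, 0.997, 0.0]
contact_force: [0.3, 0.7, -1.8]
width: 0.0384
gripper_force: 20.7
```

Emit:
move_arm:
  steps: [0,0,0,0,0,-0.003,-0.5,0,0,0,0,0,-0.007,-0.5,0,0,0,0,0,-0.012,-0.5,0,0,0,0,0,-0.017,-0.5,0,0,0,0,0,-0.022,-0.5,0,0,0,0,0,-0.028,-0.5,0,0,0,0,0,-0.034,-0.5,0,0,0,0,0,-0.04,-0.5,0,0,0,0,0,-0.046,-0.5,0,0,0,0,0,-0.046,-0.5]

```text
clock: 17.7
position: [0.4533, -0.1632, 0.1464]
ee_rot: [-0.001, 0.073, 0.997, 0.0]
contact_force: [-0.4, 0.4, -1.6]
width: 0.0384
gripper_force: 20.7
```

Emit:
move_arm:
  steps: [0,0,0,0,0,-0.004,-0.5,0,0,0,0,0,-0.008,-0.5,0,0,0,0,0,-0.011,-0.5,0,0,0,0,0,-0.013,-0.5,0,0,0,0,0,-0.0145,-0.5,0,0,0,0,0,-0.0155,-0.5,0,0,0,0,0,-0.0165,-0.5,0,0,0,0,0,-0.017,-0.5,0,0,0,0,0,-0.017,-0.5,0,0,0,0,0,-0.017,-0.5]

```text
clock: 18.7
position: [0.4538, -0.1634, 0.1308]
ee_rot: [0.0, 0.073, 0.997, 0.0]
contact_force: [-2.2, 1.3, 5.4]
width: 0.0385
gripper_force: 20.8
```

```bash
python3 - <<'E'
from h import *
s=manip.get_state();print(s['position'],s['ee_rot'],s['contact_force'],s['width'],s['moment'])
E
```

```text
[ 0.45380428 -0.16337981  0.13078578] [1.58379384e-04 7.29424954e-02 9.97336136e-01 6.41369664e-07] [-2.1805666   1.30098694  5.44618896] 0.03848875344321067 [0.13549907 0.37061619 0.01544345]
```

Emit:
move_arm:
  steps: [0,0,0,0,0,-0.0005,-0.5,0,0,0,0,0,-0.001,-0.5,0,0,0,0,0,-0.0015,-0.5,0,0,0,0,0,-0.002,-0.5,0,0,0,0,0,-0.0023,-0.5,0,0,0,0,0,-0.0025,-0.5,0,0,0,0,0,-0.0025,-0.5,0,0,0,0,0,-0.0025,-0.5,0,0,0,0,0,-0.0025,-0.5,0,0,0,0,0,-0.0025,-0.5]

```text
clock: 19.7
position: [0.4539, -0.1634, 0.1286]
ee_rot: [0.0, 0.073, 0.997, -0.0]
contact_force: [-1.6, 1.6, 8.2]
width: 0.0387
gripper_force: 20.8
```

Emit:
move_arm:
  steps: [0,0,0,0,0,0,1,0,0,0,0,0,0,1,0,0,0,0,0,0,1,0,0,0,0,0,0,1,0,0,0,0,0,0,1,0,0,0,0,0,0,1,0,0,0,0,0,0,1,0,0,0,0,0,0.01,1,0,0,0,0,0,0.03,1,0,0,0,0,0,0.05,1]

```text
clock: 20.7
position: [0.4537, -0.1634, 0.1788]
ee_rot: [-0.0, 0.073, 0.997, 0.0]
contact_force: [0.4, 0.4, -0.5]
width: 0.0854
gripper_force: 0.0
```

Emit:
move_arm:
  steps: [0,0,0,0,0,0.02,1,0,0,0,0,0,0.02,-1,0,0,0,0,0,0.02,-1,0,0,0,0,0,0.02,-1,0,0,0,0,0,0.02,-1,0,0,0,0,0,0.02,-1,0,0,0,0,0,0.02,-1,0,0,0,0,0,0.02,-1,0,0,0,0,0,0.02,-1,0,0,0,0,0,0.02,-1]

```text
clock: 21.7
position: [0.4538, -0.1634, 0.1978]
ee_rot: [-0.0, 0.073, 0.997, 0.0]
contact_force: [-0.7, -0.2, 1.4]
width: -0.0005
gripper_force: 0.0
```

```bash
python3 - <<'E'
from h import *
d=grab('wrist','w7');b=grab('scene','s7');s=manip.get_state();print(s['position'],s['ee_rot'],s['contact_force'],s['width'],s['clock'])
p=b['pixels'][180:310,260:400]
cv2.imwrite('pics/c7.png',np.vstack([d['pixels'][60:330,80:560],cv2.resize(p,(480,320),interpolation=cv2.INTER_CUBIC)]))
E
```

```text
[ 0.45376997 -0.16341797  0.19784124] [1.56643415e-05 7.29520583e-02 9.97335448e-01 2.56890773e-05] [ 0.23010716 -0.41562489 -0.98469976] -0.00015333187501625635 21.8
```

View pics/c7.png

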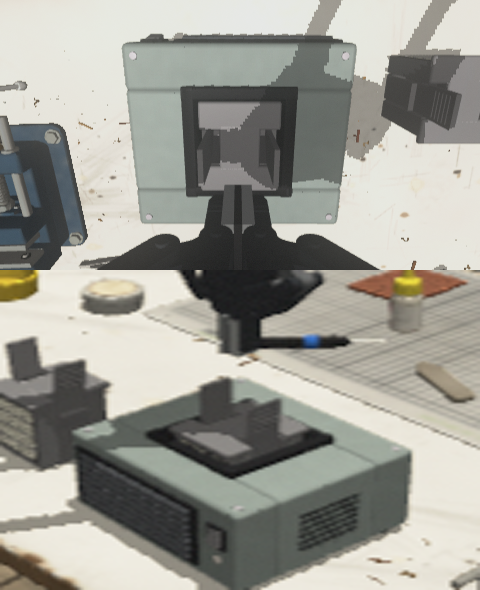

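The fresh cartridge sits level in the well with its tabs apart (crop tabs at (205,150) and (270,150)). The old one stands to the left. The closed fingers are over the middle of the cover, so I press it down by feel to make sure of the click.

Emit:
move_arm:
  steps: [0,0,0,0,0,-0.02,-1,0,0,0,0,0,-0.04,-1,0,0,0,0,0,-0.05,-1,0,0,0,0,0,-0.057,-1,0,0,0,0,0,-0.062,-1,0,0,0,0,0,-0.065,-1,0,0,0,0,0,-0.067,-1,0,0,0,0,0,-0.069,-1,0,0,0,0,0,-0.071,-1,0,0,0,0,0,-0.071,-1]

```text
clock: 22.8
position: [0.4537, -0.1634, 0.1268]
ee_rot: [-0.0, 0.073, 0.997, 0.0]
contact_force: [-0.0, -0.0, 0.6]
width: 0.0003
gripper_force: 0.0
```

Emit:
move_arm:
  steps: [0,0,0,0,0,-0.001,-1,0,0,0,0,0,-0.0015,-1,0,0,0,0,0,-0.002,-1,0,0,0,0,0,-0.0025,-1,0,0,0,0,0,-0.003,-1,0,0,0,0,0,-0.0035,-1,0,0,0,0,0,-0.004,-1,0,0,0,0,0,-0.0045,-1,0,0,0,0,0,-0.005,-1,0,0,0,0,0,-0.005,-1]

```text
clock: 23.8
position: [0.4537, -0.1634, 0.1218]
ee_rot: [-0.0, 0.073, 0.997, 0.0]
contact_force: [-0.1, -0.2, -0.6]
width: 0.0002
gripper_force: 0.0
```

Emit:
move_arm:
  steps: [0,0,0,0,0,-0.0005,-1,0,0,0,0,0,-0.001,-1,0,0,0,0,0,-0.0015,-1,0,0,0,0,0,-0.002,-1,0,0,0,0,0,-0.0022,-1,0,0,0,0,0,-0.0025,-1,0,0,0,0,0,-0.0025,-1,0,0,0,0,0,-0.0025,-1,0,0,0,0,0,-0.0025,-1,0,0,0,0,0,-0.0025,-1]

```text
clock: 24.8
position: [0.4539, -0.1635, 0.1207]
ee_rot: [0.0, 0.073, 0.997, -0.0]
contact_force: [-1.8, 1.2, 10.8]
width: -0.0001
gripper_force: 5.2
```

Emit:
move_arm:
  steps: [0,0,0,0,0,-0.0003,-1,0,0,0,0,0,-0.0006,-1,0,0,0,0,0,-0.001,-1,0,0,0,0,0,-0.0013,-1,0,0,0,0,0,-0.0015,-1,0,0,0,0,0,-0.0015,-1,0,0,0,0,0,-0.0015,-1,0,0,0,0,0,-0.0015,-1,0,0,0,0,0,-0.0015,-1,0,0,0,0,0,-0.0015,-1]

```text
clock: 25.8
position: [0.4542, -0.1636, 0.1189]
ee_rot: [0.001, 0.073, 0.997, -0.0]
contact_force: [-1.7, 1.6, 7.0]
width: -0.0
gripper_force: 3.7
```

The force fell from 10.8 to 7 N while it went deeper, which feels like the click. I press a little further to the stop.

Emit:
move_arm:
  steps: [0,0,0,0,0,-0.0003,-1,0,0,0,0,0,-0.0006,-1,0,0,0,0,0,-0.001,-1,0,0,0,0,0,-0.0013,-1,0,0,0,0,0,-0.0015,-1,0,0,0,0,0,-0.0015,-1,0,0,0,0,0,-0.0015,-1,0,0,0,0,0,-0.0015,-1,0,0,0,0,0,-0.0015,-1,0,0,0,0,0,-0.0015,-1]

```text
clock: 26.8
position: [0.4542, -0.1637, 0.1176]
ee_rot: [0.001, 0.073, 0.997, -0.0]
contact_force: [-2.1, 0.8, 8.2]
width: 0.0
gripper_force: 4.3
```

Emit:
move_arm:
  steps: [0,0,0,0,0,-0.0003,-1,0,0,0,0,0,-0.0006,-1,0,0,0,0,0,-0.001,-1,0,0,0,0,0,-0.0013,-1,0,0,0,0,0,-0.0013,-1,0,0,0,0,0,-0.0013,-1,0,0,0,0,0,-0.0013,-1,0,0,0,0,0,-0.0013,-1,0,0,0,0,0,-0.0013,-1,0,0,0,0,0,-0.0013,-1]

```text
clock: 27.8
position: [0.4543, -0.1637, 0.117]
ee_rot: [0.001, 0.073, 0.997, -0.0]
contact_force: [-3.0, 1.5, 13.9]
width: -0.0001
gripper_force: 6.9
```

Hard stop felt. Now I retreat upward and check.

Emit:
move_arm:
  steps: [0,0,0,0,0,0.002,-1,0,0,0,0,0,0.004,-1,0,0,0,0,0,0.01,-1,0,0,0,0,0,0.03,-1,0,0,0,0,0,0.06,-1,0,0,0,0,0,0.1,-1,0,0,0,0,0,0.14,-1,0,0,0,0,0,0.18,-1,0,0,0,0,0,0.183,-1,0,0,0,0,0,0.183,-1]

```text
clock: 28.8
position: [0.4542, -0.1636, 0.2991]
ee_rot: [0.001, 0.073, 0.997, -0.0]
contact_force: [-0.7, 0.3, -0.3]
width: 0.0002
gripper_force: 0.0
```

```bash
python3 - <<'E'
from h import *
d=grab('wrist','w8');b=grab('scene','s8');s=manip.get_state();print(s['position'],s['contact_force'],s['clock'])
a=load('scene0')['pixels'];y,x=slice(222,272),slice(295,365)
# vertical sub-pixel shift of tabs+cover vs the old one latched
for f in('s7','s8'):
  c=load(f)['pixels']
  for nm,(r,q) in{'all':(slice(225,268),slice(300,360)),'tabs':(slice(224,248),slice(312,345)),'box':(slice(255,300),slice(285,375))}.items():
    g=lambda i:np.float32(cv2.cvtColor(i,cv2.COLOR_BGR2GRAY)[r,q]);print(f,nm,cv2.phaseCorrelate(g(a),g(c)))
D=load('s8')['fx'];z=lambda h:proj(b,(.454,-.163,h));print('px per 3mm',z(.106)-z(.103))
k=lambda i:cv2.resize(i[215:275,290:370],(395,296),interpolation=cv2.INTER_CUBIC)
cv2.imwrite('pics/c8.png',np.vstack([np.hstack([k(a),k(b['pixels'])]),cv2.resize(d['pixels'][80:260,180:620],(790,300))]))
E
```

```text
[ 0.45303146 -0.16300303  0.29675633] [ 0.94389092 -0.54373224 -0.25131669] 28.9
s7 all ((-0.057936818476509444, 0.4629650755004917), 0.7361184374491374)
s7 tabs ((0.39582386719474627, 0.2993255142757345), 0.824006528766067)
s7 box ((0.010533534291766955, 0.5908548372659901), 1.0029979457384275)
s8 all ((-0.15110279619602807, 0.49688717512302816), 0.8272815127725954)
s8 tabs ((0.10560184379977144, 0.09223368273902821), 0.8059890515826367)
s8 box ((0.01512730086060543, 0.5010782029080616), 1.0112835017545723)
px per 3mm [-0.0034375  -1.14210182]
```

View pics/c8.png

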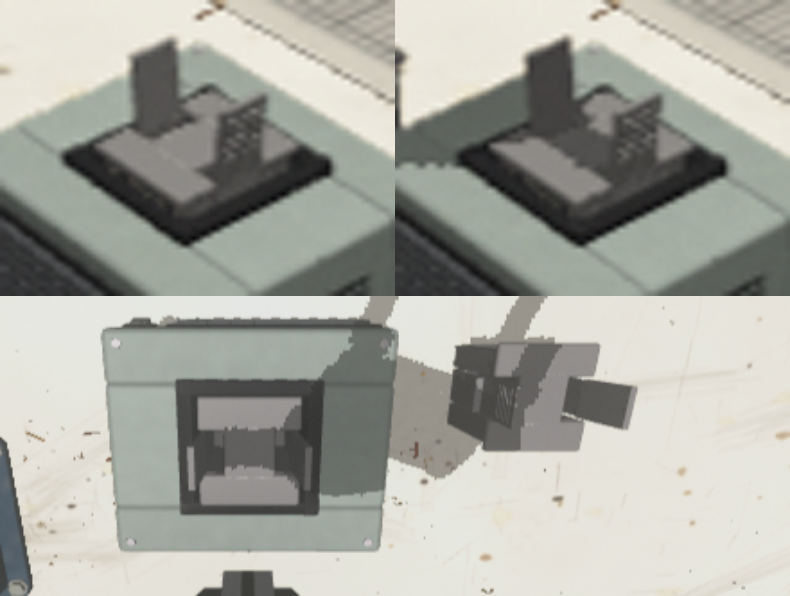

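Left and right crops match: the fresh cartridge sits at the same height and tab spread as the old one did when latched, with tab tips at (155,42)/(550,42) and (262,98)/(658,98). The old one stands upright at (525,395), and the gripper is clear.

```bash
python3 -c "
from rig import manip
print(manip.sign_off())"
```

```text
the job is handed in; nothing more can be done
None
```

The filter change is done and handed in at about 29 s, though the sign-off returned no verdict: the fresh cartridge was pressed to its hard stop and looks latched in the well, and the old one stands upright on the bench, about 180 mm from the well.

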